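# Light the burner under the pot

## Robot

A 6-joint arm with a two-finger parallel gripper is mounted at the origin on the work surface. World frame = base frame: x ahead of the robot, y to its left, z up, the work surface at z = 0. Lengths are in mm, angles in degrees, forces in N, time in s.
With the tool pointing down it reaches from about 150 to 775 mm from the base axis. Payload 6.1 kg.
Tool frame: the origin (TCP) lies midway between the tips of the shut fingers; the grasp point (between the pads) lies 19 mm behind it; x points along the fingers, y is the direction in which the jaws open and shut, and the axes are right-handed (so a half turn about x gives the same grasp; the last joint's range is limited). The gripper opens to 85 mm and grips with 20 to 120 N. Pads are 22 mm wide; open, the fingers measure 114 mm over their backs; the gripper's body (76 mm by 85 mm) begins 54 mm behind the grasp point. The pads swing forward as they close: fully open they stand 13 mm farther back than shut.
Start: joints at [0, 7.208, -2.269, 80.523, 0, 90], TCP at [524.984, -0, 231.295] pointing down, gripper open.
Joint ranges: [-155.77, 155.77], [-54.66, 111.73], [-72.52, 77.12], [-102.08, 115.82], [-83.92, 84.16], [-180, 180]. Speed limits (degrees/s): [136.94, 136.94, 172.46, 180, 180, 180].

## Interface

Orientations are given as a 3x3 rotation matrix whose columns are the frame's x, y, z axes.
In Python, from rig import ctrl, imaging gives the robot as it stands.
- The arm moves only by the shell command python3 -m inch 'ROWS' [FORCE]. ROWS is JSON, one flat list of numbers, 7 for each row, row after row: the opening in per cent of the stroke, from 0 (shut) to 100 (fully open), then the shift along the tool's x, y, z in cm, then the turn, a rotation vector about the tool's x, y, z in rad. A call has 1 to 8 rows; each row is the pose to reach, as a shift and turn from the pose commanded when the call began, along the tool's axes at that moment; what a row does not reach only later rows make up. A row lasts 1/8 s, in which the tool goes at most 62.5 mm and 10.7 degrees, less where a joint would pass 70% of its speed; a pose out of reach is approached as far as the arm can. A call with a gripper value outside its range is refused whole. The fingers move at their own pace and stop on an object; FORCE is the grip in N (left out, the last holds). Time passes only in rows, so rows that repeat a pose let the fingers close. It gives the time, the measured TCP pose, the force and the opening at its end, in the units of the state.
- ctrl.get_state(): the state, without advancing time (a new reading comes with each control period).
- imaging.camera(name): name is "scene" or "side" or "wrist"; returns (picture, depth): 420x560x3 uint8, red, green, blue; 420x560 float32, mm along the optical axis (not along the pixel's ray), 0 where there is no reading.
- imaging.get_calibration(name): a dict with "vfov" (degrees; the focal length in pixels is half the picture's height over the tangent of half this angle, whatever the lens; pixels are square), "cx", "cy" (the principal point, pixels), "pose" (4x4, takes a point from camera to world coordinates). Camera axes: x right, y up, looking along -z (the intrinsics and any distortion apply to the point x, -y, -z); pixel columns grow to the right and rows downward; lengths in mm; the calibration is good to about 2 mm. A picture is of the moment at which its call begins: read the wrist's pose just before it. get_calibration takes no time and is no camera call; for the wrist camera it gives the pose at the moment of the call.
- ctrl.job_done(): hands the job in, once; it reports no verdict.
The state is a dict: "time_s": time; "q": joint angles; "joint_vel": joint speeds; "joint_torque": joint torques, N m; "position": TCP position; "orientation": TCP orientation; "ft_force": force on the tool from outside, world axes, zero at the start; "ft_torque": the same for the moment, N m; "opening": opening from 0.0 (shut) to 1.0 (fully open).
Only numpy, scipy, OpenCV 4.12 (cv2) and the standard library are available. Lean on these libraries where they do the work, as an engineer would, in place of code of your own. Each camera call takes 0.05 s, during which the arm holds its last target. There are 200 camera calls.

## Task

Light the gas burner that the lidded pot stands on: press that burner's knob down against its spring, turn it anticlockwise (seen from above) from the dot to the bar mark, about 70 degrees, and let go so that it springs back up and locks there. Leave the burner under the frying pan off, and do not shift the pot or the pan.

Things in the scene. Friction and masses are not known exactly. Their poses are not given: they have to be found in the camera images.
- pot_center (a point): centre of the lidded pot: plain steel, round, 166 mm across the lid, 66 mm high to the lid (84 mm with the lid's black button), two small loop handles; point on its axis, 33 mm above its underside. It stands on one of the two burners, either one.
- pan_center (a point): centre of the open frying pan: dark steel, 200 mm across, 40 mm high, one long black handle pointing to the back of the cooker; point on its axis, 20 mm above its underside. It stands on the other burner.
- burner_left (a point): left (+y, seen from the robot) burner of the tabletop gas cooker: point at the centre of its pan support, on the level the pans stand on, 110 mm above the table and 25 mm above the cooker's flat top (which is 85 mm above the table)
- left_grip (a point): left black knob, 200 mm in front of the left burner, which it serves: vertical axis, round skirt 64 mm across, on it a bar grip 58 long, 16 wide, 32 mm high. Point on the axis, 20 mm above the skirt's upper face, 12 mm below the bar's top; 119 mm above the table when released; moves with the knob. x: along the bar to its pointer end (white line), which points to the burner when off; z up.
- left_press (a joint): how far the left knob is pressed down, in m: 0 released, 0.007 fully down. The spring takes about 5 N to start and 9 N fully down. A catch lets the knob turn only when it is pressed at least 0.0055.
- left_turn (a joint): angle of the left knob in rad, growing anticlockwise from above: 0 off (round dot on the cooker; 0.06 of free play), 1.2 lit (short bar mark). Between the two the catch keeps it down; from 1.07 to the stop at 1.35 it springs up when let go and locks. It turns easily (about 0.1 N m) and stays where it is left.
- burner_right (a point): right (-y, seen from the robot) burner of the tabletop gas cooker: point at the centre of its pan support, on the level the pans stand on, 110 mm above the table and 25 mm above the cooker's flat top (which is 85 mm above the table)
- right_grip (a point): right black knob, 200 mm in front of the right burner, which it serves: vertical axis, round skirt 64 mm across, on it a bar grip 58 long, 16 wide, 32 mm high. Point on the axis, 20 mm above the skirt's upper face, 12 mm below the bar's top; 119 mm above the table when released; moves with the knob. x: along the bar to its pointer end (white line), which points to the burner when off; z up.
- right_press (a joint): how far the right knob is pressed down, in m: 0 released, 0.007 fully down. The spring takes about 5 N to start and 9 N fully down. A catch lets the knob turn only when it is pressed at least 0.0055.
- right_turn (a joint): angle of the right knob in rad, growing anticlockwise from above: 0 off (round dot on the cooker; 0.06 of free play), 1.2 lit (short bar mark). Between the two the catch keeps it down; from 1.07 to the stop at 1.35 it springs up when let go and locks. It turns easily (about 0.1 N m) and stays where it is left.
Mind the look-alikes: they are no part of the job. What is shaped like the part that bears pot_center but yellow is not meant.

How it is judged (in metres and radians):
On the way:
1. the knob of the pot's burner is pressed down while still at off (((horizontal distance between pot_center and burner_left below 0.05 m and value of joint left_press above 0.004 m and value of joint left_turn below 0.2 rad) or (horizontal distance between pot_center and burner_right below 0.05 m and value of joint right_press above 0.004 m and value of joint right_turn below 0.2 rad))), for 0.05 s.
At the end, for the whole second after the job is handed in: the knob of the burner that carries the pot is turned to the lit mark (more than 1.0 rad) and has sprung up (pressed less than 2 mm); the other knob is up and off (less than 0.1 rad); the pot is still on its burner (within 50 mm of its centre) (((horizontal distance between pot_center and burner_left below 0.05 m and value of joint left_turn above 1 rad and value of joint each of left_press, right_press below 0.002 m and value of joint right_turn below 0.1 rad) or (horizontal distance between pot_center and burner_right below 0.05 m and value of joint right_turn above 1 rad and value of joint each of right_press, left_press below 0.002 m and value of joint left_turn below 0.1 rad))); the robot touches nothing.
It fails at once if the knob of the frying pan's burner is turned on ((horizontal distance between pot_center and burner_left below 0.05 m and value of joint right_turn above 0.3 rad) or (horizontal distance between pot_center and burner_right below 0.05 m and value of joint left_turn above 0.3 rad)).
It fails at once if the pot or the frying pan is shifted by more than 30 mm (distance of any of pot_center, pan_center from where it was at the start of the episode above 0.03 m).
It also fails if it takes over 32 s, if anything falls off the work surface, if the arm or the gripper's body presses on something with over 40 N, if the wrist force passes 120 N, or if a joint passes its speed limit or range.

## Working session

There is one attempt and no reset: what is moved stays moved. The work goes in short steps, Python scripts to look and compute and a shell command to move; the robot and the scene stay as the last step left them, time stands still between calls to the robot, and variables do not carry over. Pictures are saved under pics/ and viewed, about 8 in all and at most 12, crops included, and the job is handed in when it is done.

```bash
mkdir -p pics; cat > h.py <<'E'
import numpy as np, cv2
from rig import ctrl, imaging
def snap(name,fn):
    c=imaging.get_calibration(name); p,d=imaging.camera(name)
    cv2.imwrite(f'pics/{fn}.png',p[:,:,::-1]); np.savez(f'pics/{fn}.npz',p=p,d=d,pose=c['pose'],f=210/np.tan(np.radians(c['vfov']/2)),cx=c['cx'],cy=c['cy'])
    return c
def cast(fn,u,v,z):
    n=np.load(f'pics/{fn}.npz'); r=n['pose'][:3,:3]@np.array([(u-n['cx'])/n['f'],-(v-n['cy'])/n['f'],-1.]); o=n['pose'][:3,3]
    return o+r*(z-o[2])/r[2]
E
python3 - <<'E'
from h import *
for n in('scene','wrist'):
    c=snap(n,n+'0'); print({k:c[k] for k in c if k!='pose'},np.round(c['pose'],2).tolist())
a=cv2.imread('pics/scene0.png')
print(ctrl.get_state())
E
```

```text
{'vfov': 55.0030175177823, 'cx': 276.3312740153057, 'cy': 209.03298139435447} [[0.88, -0.4, 0.27, 800.43], [0.48, 0.73, -0.49, -497.74], [0.0, 0.56, 0.83, 961.07], [0.0, 0.0, 0.0, 1.0]]
{'vfov': 71.22720748677341, 'cx': 276.4566918533426, 'cy': 206.3257092358026} [[1.0, 0.0, 0.0, 524.71], [-0.0, 0.96, 0.29, 75.49], [-0.0, -0.29, 0.96, 373.36], [0.0, 0.0, 0.0, 1.0]]
{'time_s': 0.1, 'q': array([-6.55739120e-04,  7.23807380e+00, -2.32055520e+00,  8.05236128e+01,
        6.94879911e-04,  8.99996820e+01]), 'joint_vel': array([ 0.02170062, -0.07982878,  0.18429686,  0.0759033 ,  0.10512188,
        0.02629281]), 'joint_torque': array([-1.61755201e-03, -4.36907172e+01,  3.53606522e+01,  1.36335523e-02,
       -5.14612566e-05,  1.73892335e-06]), 'position': array([ 5.24633273e+02, -2.42051942e-03,  2.30604464e+02]), 'orientation': array([[-1.43538906e-03,  9.99998970e-01, -5.91253197e-06],
       [ 1.21443701e-05, -5.89510614e-06, -1.00000000e+00],
       [-9.99998970e-01, -1.43538914e-03, -1.21358958e-05]]), 'ft_force': array([ 0.09916792,  0.88295339, -0.47933732]), 'ft_torque': array([-0.00920808,  0.02538997, -0.00333277]), 'opening': 0.9988577823047664}
```

View pics/scene0.png

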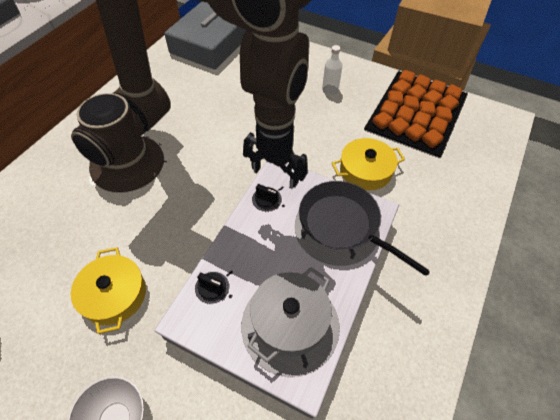

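View pics/wrist0.png

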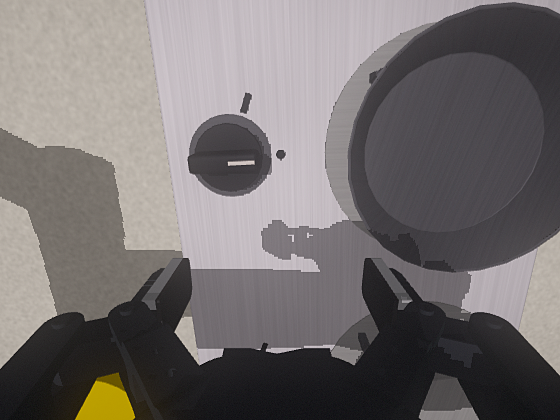

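The scene view shows the lidded steel pot at (291,310) at the -y end of the cooker, so it is on the right burner. The pan at (340,215) is on the left burner. The wrist view shows the left (pan) knob at (230,155).

Possible mix-ups in the scene view:
- **Knobs:** (267,196) serves the pan and (211,286) serves the pot.
- **Pots:** the yellow ones at (108,287) and (370,162) are off the cooker.

My choice is the knob at (211,286). I'll check it in a close crop.

```bash
python3 - <<'E'
from h import *
a=cv2.imread('pics/scene0.png')
cv2.imwrite('pics/crop1.png',cv2.resize(a[250:325,165:265],None,fx=7,fy=7,interpolation=cv2.INTER_CUBIC))
L=cast('wrist0',230,155,99);print('left knob',L)
print('left dot',cast('wrist0',281,155,85))
print('right knob approx',cast('scene0',211,282,119),'right dot',cast('scene0',231,296,85))
print('pot button',cast('scene0',291,306,194),'pan',cast('scene0',340,213,150))
E
```

```text
left knob [480.59889641  41.39191206  99.        ]
left dot [528.16260451  39.61523585  85.        ]
right knob approx [ 496.19232863 -241.72345825  119.        ] right dot [ 543.23254112 -238.0817523    85.        ]
pot button [ 690.16402912 -231.02158041  194.        ] pan [679.82343819  47.62105361 150.        ]
```

View pics/crop1.png

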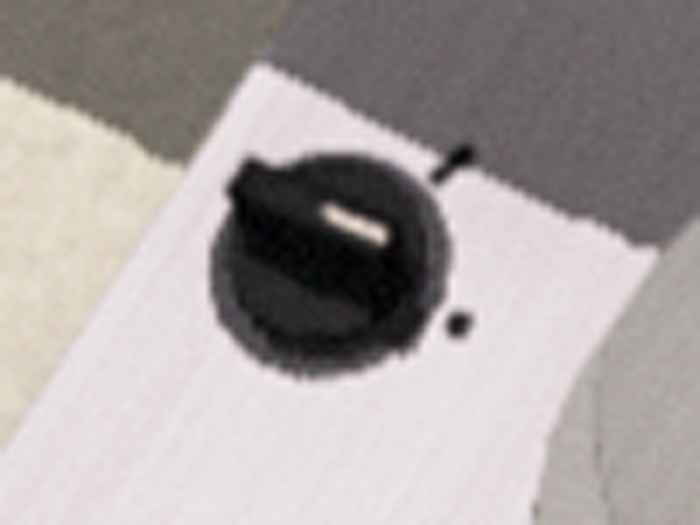

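The crop confirms it: a black knob with its bar along the line to the dot (off), and the bar mark anticlockwise from it. I'll move above it with the jaws turned across the bar.

```bash
python3 -m inch '[70,0,-0.9,6,-0.18,0,0, 70,0,-1.8,12,-0.36,0,0, 70,0,-2.7,18,-0.54,0,0, 70,0,-3.4,23.8,-0.72,0,0, 70,0,-3.4,23.8,-0.9,0,0, 70,0,-3.4,23.8,-1.08,0,0, 70,0,-3.4,23.8,-1.26,0,0, 70,0,-3.4,23.8,-1.44,0,0]' 40
python3 - <<'E'
from h import *
snap('wrist','wrist1'); s=ctrl.get_state(); print(s['q'].round(1),s['position'].round(1),s['orientation'].round(3).tolist())
E
```

```text
time_s: 1.1
position: [490.7, -238.1, 230.8]
orientation: [[-0.001, 0.14, 0.99], [0.0, 0.99, -0.14], [-1.0, 0.0, -0.001]]
ft_force: [0.4, -1.0, 0.9]
opening: 0.699
[-25.9   9.5   0.3  80.9  -0.  -18.2] [ 490.7 -238.   230.8] [[-0.001, 0.134, 0.991], [0.0, 0.991, -0.134], [-1.0, 0.0, -0.001]]
```

View pics/wrist1.png

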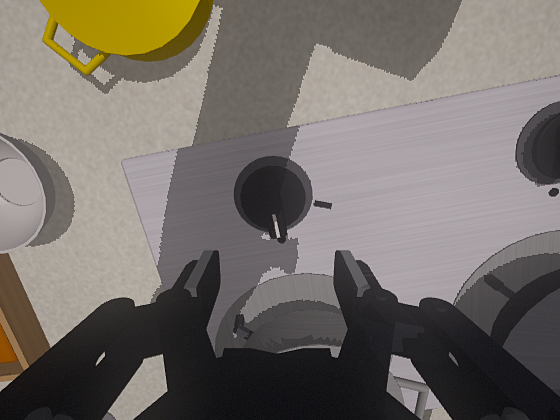

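The wrist view shows the pot's knob with its skirt around (273,194), the white line running (275,215)–(281,238), and the bar mark at (322,205). I'll compute the centre and the bar direction.

```bash
python3 - <<'E'
from h import *
n=np.load('pics/wrist1.npz'); p=n['p']; g=p.max(2)
m=((g<75)*255).astype(np.uint8); m[:, :215]=0; m[:,335:]=0; m[:140]=0; m[248:]=0
k,lab,st,ce=cv2.connectedComponentsWithStats(m); 
for i in range(1,k):
    if st[i][4]>15: print(st[i],ce[i])
b=g[205:245,262:292]; w=((g>110)*255).astype(np.uint8); w2=np.zeros_like(w); w2[208:245,266:290]=w[208:245,266:290]
ys,xs=np.nonzero(w2); print('white',len(xs),xs.min(),xs.max(),ys.min(),ys.max())
print('skirt ctr',cast('wrist1',273,193,99))
crop=p[145:255,220:345,::-1].astype(float); cv2.imwrite('pics/crop2.png',cv2.resize(np.clip(crop*2.2,0,255).astype(np.uint8),None,fx=5,fy=5,interpolation=cv2.INTER_CUBIC))
E
```

```text
[ 234  156   72   88 4241] [269.12614949 195.07120962]
[314 200  18   9  90] [322.51111111 203.94444444]
white 152 266 289 215 244
skirt ctr [ 485.4555635 -240.0098882   99.       ]
```

View pics/crop2.png

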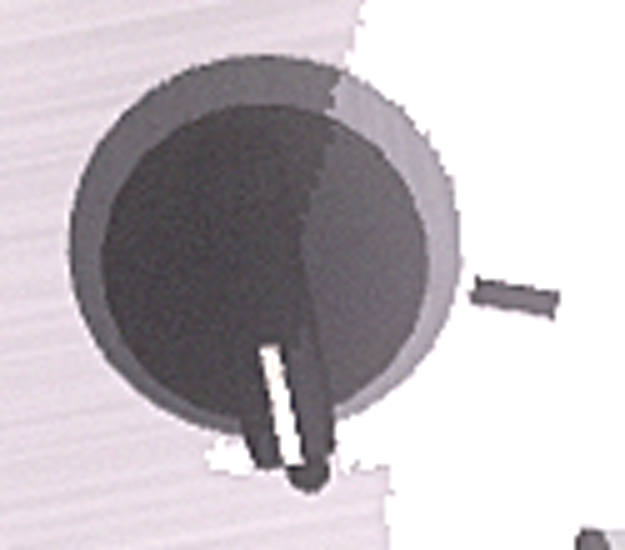

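```bash
python3 - <<'E'
from h import *
a=cast('wrist1',273.8,214.6,131);b=cast('wrist1',278,237.4,131);c=cast('wrist1',273,196.6,99);o=cast('wrist1',273,193.6,93)
ang=np.degrees(np.arctan2(*(b-a)[1::-1]));print(a,b,'ang',ang,'ctr',c,o)
dr=cast('wrist1',220+308/5,145+472/5,85);print('dot',dr,'dot dir',np.degrees(np.arctan2(*(dr-c)[1::-1])))
print('pot->dir',np.degrees(np.arctan2(*(cast('scene0',291,306,194)-c)[1::-1])))
d=np.array([np.cos(np.radians(ang)),np.sin(np.radians(ang))]);nn=np.array([-d[1],d[0]])
print('perp offset of line from ctr',(a-c)[:2]@nn,'along',(a-c)[:2]@d,(b-c)[:2]@d)
E
```

```text
[ 496.77329285 -240.59485886  131.        ] [ 518.55359146 -239.96333304  131.        ] ang 1.6608417400956508 ctr [ 489.0142279  -240.52921866   99.        ] [ 487.55961836 -240.38470568   93.        ]
dot [ 540.66177664 -238.9661673    85.        ] dot dir 1.7334592240222646
pot->dir 2.7061543588394565
perp offset of line from ctr -0.2904943608895373 along 7.7539029197011455 29.54335524217974
```

```bash
python3 -m inch '[60,3,-0.27,-0.16,-0.08,0,0, 60,6,-0.27,-0.16,-0.16,0,0, 60,9,-0.27,-0.16,-0.16,0,0, 60,11.5,-0.27,-0.16,-0.16,0,0, 60,12.7,-0.27,-0.16,-0.16,0,0, 60,12.7,-0.27,-0.16,-0.16,0,0]' 40
python3 -m inch '[10,0,0,0,0,0,0, 0,0,0,0,0,0,0, 0,0,0,0,0,0,0, 0,0,0,0,0,0,0, 0,0,0,0,0,0,0, 0,0,0,0,0,0,0]' 40
python3 - <<'E'
from h import *
snap('side','side0')
E
```

```text
time_s: 1.9
position: [488.6, -240.2, 103.7]
orientation: [[-0.001, -0.013, 1.0], [0.001, 1.0, 0.013], [-1.0, 0.001, -0.001]]
ft_force: [-0.1, 0.1, 0.3]
opening: 0.6
time_s: 2.65
position: [489.4, -241.7, 105.5]
orientation: [[0.001, -0.013, 1.0], [-0.003, 1.0, 0.013], [-1.0, -0.003, 0.001]]
ft_force: [-1.6, -5.0, 4.1]
opening: 0.174
```

View pics/side0.png

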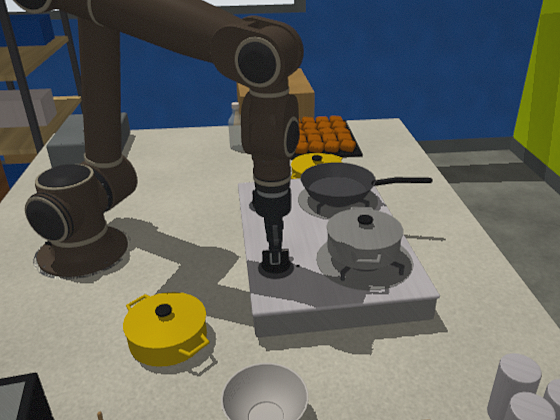

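The side view shows the fingers closed on the pot's knob at (275,262). Now I'll press.

```bash
python3 -m inch '[0,0.4,0,0,0,0,0, 0,0.8,0,0,0,0,0, 0,1.0,0,0,0,0,0, 0,1.0,0,0,0,0,0, 0,1.0,0,0,0,0,0]' 60
```

```text
time_s: 3.32
position: [489.6, -241.8, 98.6]
orientation: [[0.004, -0.013, 1.0], [-0.004, 1.0, 0.013], [-1.0, -0.004, 0.004]]
ft_force: [-8.0, -1.8, 24.7]
opening: 0.177
```

Bottomed: the knob went down about 7 mm and the force reads 24.7 N. Turn 1.24 rad anticlockwise.

```bash
python3 -m inch '[0,0,0,0,-0.16,0,0, 0,0,0,0,-0.32,0,0, 0,0,0,0,-0.48,0,0, 0,0,0,0,-0.64,0,0, 0,0,0,0,-0.80,0,0, 0,0,0,0,-0.96,0,0, 0,0,0,0,-1.12,0,0, 0,0,0,0,-1.24,0,0]' 60
python3 -m inch '[0,0,0,0,0,0,0, 0,0,0,0,0,0,0]'
python3 - <<'E'
from h import *
s=ctrl.get_state(); o=s['orientation'];print(s['q'].round(1),s['ft_torque'].round(2),np.degrees(np.arctan2(o[1,1],o[0,1])))
E
```

```text
time_s: 4.32
position: [490.7, -243.7, 98.7]
orientation: [[0.005, -0.951, 0.309], [-0.008, 0.309, 0.951], [-1.0, -0.008, -0.006]]
ft_force: [-5.3, -7.4, 19.8]
opening: 0.175
time_s: 4.58
position: [490.7, -243.7, 98.7]
orientation: [[0.005, -0.95, 0.313], [-0.008, 0.313, 0.95], [-1.0, -0.008, -0.006]]
ft_force: [-4.5, -7.2, 19.5]
opening: 0.174
[-26.3  11.1 -14.4  64.   -0.3 -98. ] [-1.56  1.24  0.04] 161.75445102599573
```

```bash
python3 -m inch '[0,-0.5,0,0,0,0,0, 0,-1.0,0,0,0,0,0, 0,-1.0,0,0,0,0,0, 0,-1.0,0,0,0,0,0]'
python3 -m inch '[60,-1,0,0,0,0,0]' 2>/dev/null >/dev/null; python3 -m inch '[60,0,0,0,0,0,0, 60,0,0,0,0,0,0, 60,0,0,0,0,0,0, 60,0,0,0,0,0,0]'
```

```text
time_s: 5.08
position: [490.5, -243.6, 105.9]
orientation: [[0.003, -0.95, 0.313], [-0.007, 0.313, 0.95], [-1.0, -0.005, -0.005]]
ft_force: [1.8, -11.0, 1.1]
opening: 0.177
time_s: 5.7
position: [488.9, -240.3, 114.0]
orientation: [[-0.0, -0.95, 0.312], [0.0, 0.312, 0.95], [-1.0, 0.0, 0.0]]
ft_force: [0.2, 0.1, 0.2]
opening: 0.602
```

Released. Now straight up, turn back and look.

```bash
python3 -m inch '[60,-3,0,0,0,0,0, 60,-7,0,0,0,0,0, 60,-11.5,0,0,0,0,0, 60,-11.5,0,0,0.18,0,0, 60,-11.5,0,0,0.36,0,0, 60,-11.5,0,0,0.54,0,0, 60,-11.5,0,0,0.72,0,0, 60,-11.5,0,0,0.9,0,0]'
python3 - <<'E'
from h import *
snap('wrist','wrist2'); print(ctrl.get_state()['ft_force'])
a=snap('scene','scene2'); 
p=np.load('pics/wrist2.npz')['p'][:,:,::-1].astype(float); s=np.load('pics/scene2.npz')['p'][:,:,::-1]
w=np.clip(p*1.7,0,255).astype(np.uint8)[:300]
im=np.zeros((600,800,3),np.uint8); im[:300,:560]=w
im[300:600,:560]=s[120:420]; cv2.imwrite('pics/final.png',im)
E
```

```text
time_s: 6.7
position: [489.0, -240.4, 229.1]
orientation: [[-0.0, -0.341, 0.94], [0.0, 0.94, 0.341], [-1.0, 0.0, -0.0]]
ft_force: [-0.0, 0.2, -0.0]
opening: 0.603
[-0.08517062 -0.03181811  0.52470636]
```

View pics/final.png

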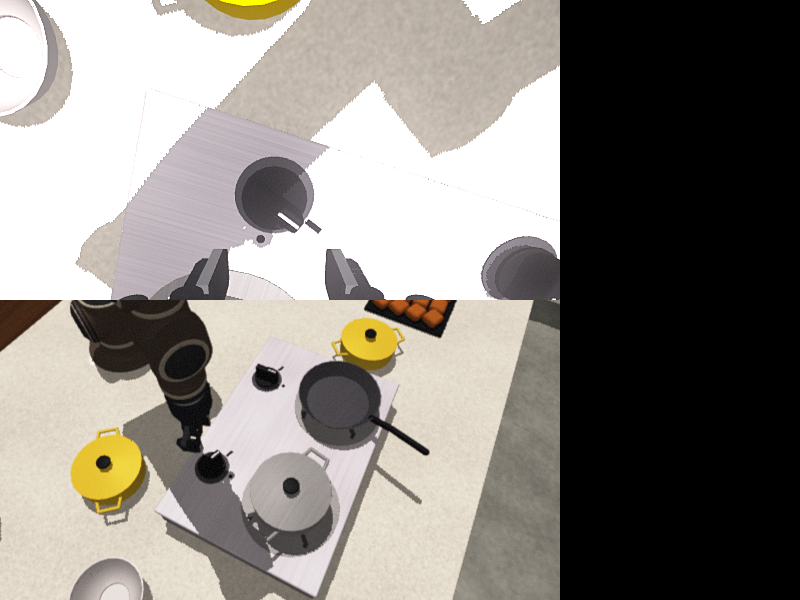

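The white line at (279,213)–(299,229) now points at the bar mark at (313,226). Pot and pan are where they were. One numeric check of angle and height before handing in.

```bash
python3 - <<'E'
from h import *
a=cast('wrist2',279,213,131);b=cast('wrist2',299,229,131);print('bar ang',np.degrees(np.arctan2(*(b-a)[1::-1])))
for fn,(u,v) in(('wrist1',(276,226)),('wrist2',(289,221))):
    n=np.load(f'pics/{fn}.npz'); D=np.median(n['d'][v-1:v+2,u-1:u+2])
    r=n['pose'][:3,:3]@np.array([(u-n['cx'])/n['f'],-(v-n['cy'])/n['f'],-1.]); print(fn,'bar top z',(n['pose'][:3,3]+r*D)[2])
x,y=[np.load(f'pics/{f}.npz')['p'].astype(int) for f in('scene0','scene2')]
print('diff pot-lid,pan',np.abs(x-y)[295:315,280:300].mean(),np.abs(x-y)[195:235,320:360].mean(), 'left knob',np.abs(x-y)[185:205,255:280].mean())
print(ctrl.job_done())
E
```

```text
bar ang 69.82351816652935
wrist1 bar top z 131.75558356851164
wrist2 bar top z 131.5715487170522
diff pot-lid,pan 3.605 3.271875 left knob 4.188
the job is handed in; nothing more can be done
None
```

I lit the burner under the lidded pot and handed the job in. No verdict comes back, so success rests on my own checks.

The pot stands on the right burner, so I gripped the right knob. I pressed it about 7 mm to its stop (about 25 N), turned it 71° anticlockwise, let it rise, opened the fingers and backed off upwards.

**Last checks, all in agreement:**
- **Knob angle:** the bar now reads 69.8°, against 1.7° at off, so it turned about 68° (1.19 rad). Its white line points at the bar mark.
- **Knob height:** the bar's top is at 131.6 mm, against 131.8 mm before, so it has sprung back up.
- **Everything else:** the pot, the pan and the left knob look unchanged in the before and after pictures.
- **Contact:** the arm is about 10 cm clear of the knob, with a wrist force of about 0.5 N.

No check failed. The clock read about 7 s of the 32 s allowed.

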